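# Push the square tile out over the end of the drying ledge

### The job

With the fingertips, push the square tile along the drying ledge until about a third of it sticks out over the open end (the end without the upright board), so that the potter can take it by its edge. Slide it flat and leave it lying flat and roughly square to the ledge; do not lift, tip or drop it, and do not disturb the round tile, mug, bowl or brush.

Things in the scene. Friction and masses are not known exactly. Their poses are not given: they have to be found in the camera images.
- ledge: Fixed low wooden shelf board on two cleats, standing on the table: 280 mm (its x) by 380 mm (its y, the long way), flat top 60 mm above the table. Origin: centre of its footprint, at table height; the long axis y runs roughly left-right as the robot sees it (yaw up to about 10 degrees either way). Its two ends are at y = +190 and -190 mm in its own frame. One end is closed by the end board, the other is open.
- end_board: Fixed upright dark wooden board closing one end of the ledge (either end, it varies): 280 mm wide (its x, parallel to the ledge's x), 18 mm thick (its y), 100 mm high, so 40 mm above the ledge's top. It stands just outside the ledge's end, its origin 199 mm from the ledge's centre along the ledge's y. Origin: centre of its underside, at table height.
- square_tile: Loose square terracotta tile, 100 x 100 mm, 10 mm thick, 0.2 kg, flat on the ledge, in the lane nearer the robot or the farther one (about 68 mm off the ledge's mid-line), within 50 mm of mid-length. Origin: centre of its underside; x, y along its sides, within 8 degrees of the ledge's. Slides under 1 to 3 N, stops when the push stops, tips off once half is past the end.
- round_tile: Loose round terracotta tile, 100 mm diameter, 10 mm thick, lying flat on the ledge in the other lane beside the square tile (at least 15 mm gap between the two lanes' tiles). Origin: centre of its underside. To be left alone.
- drip_tray: Fixed low steel open tray, 220 by 110 mm, 28 mm high, standing on the table partly under the open end of the ledge; the tile passes well above it. Origin: centre of its underside.
- mug: White mug, 76 mm across, 85 mm high, standing on the table to the left of the ledge. Origin: centre of its foot. To be left alone.
- bowl: Blue bowl, 120 mm across, 55 mm high, standing on the table to the right of the ledge. Origin: centre of its foot. To be left alone.
- brush: Hand brush lying on the table beyond the ledge, along its far side, 200 mm long, 20 mm high. Origin: under its middle; its x runs along it. To be left alone.

How it is judged:
At the end, for the whole second after the job is handed in: The square tile lies flat and at rest on the ledge, 22 to 45 mm of it past the open end (its centre 162 to 185 mm from the ledge's centre along the ledge's y), within 110 mm of the mid-line, turned under 0.22 rad from the ledge; round tile, mug, bowl and brush moved under 15 mm (((y of end_board in the frame of ledge below 0 m and y of square_tile in the frame of ledge between 0.162 and 0.185 m) or (y of end_board in the frame of ledge above 0 m and y of square_tile in the frame of ledge between -0.185 and -0.162 m)) and x of square_tile in the frame of ledge between -0.11 and 0.11 m and angle between the y axis of square_tile and the y axis of ledge, either way round below 0.22 rad and angle between square_tile's own z axis and vertical below 0.05 rad and z of square_tile in the frame of ledge between 0.057 and 0.064 m and linear speed of square_tile below 0.02 m/s and distance of each of round_tile, mug, bowl, brush from where it was at the start of the episode below 0.015 m); the robot touches nothing.
It fails at once if the square tile is lifted off the ledge or tipped (z of square_tile in the frame of ledge above 0.072 m or angle between square_tile's own z axis and vertical above 0.25 rad).
It fails at once if the square tile falls off the ledge (z of square_tile in the frame of ledge below 0.045 m).
It fails at once if the round tile, mug, bowl or brush is moved (distance of any of round_tile, mug, bowl, brush from where it was at the start of the episode above 0.015 m).
It also fails if it takes over 43 s, if anything falls off the work surface, if the arm or the gripper's body presses on something with over 40 N, if the wrist force passes 120 N, or if a joint passes its speed limit or range.

### The arm

A 7-joint arm with a two-finger parallel gripper is mounted at the origin on the work surface. World frame = base frame: x ahead of the robot, y to its left, z up, the work surface at z = 0. Lengths are in m, angles in rad, forces in N, time in s.
With the tool pointing down it reaches from about 0.425 to 1.025 m from the base axis. Payload 9.4 kg.
Tool frame: the origin (TCP) lies at the very end of the fingers, on their centre line; the grasp point (between the pads) lies 19 mm behind it; z points along the fingers, y is the direction in which the jaws open and shut (so a half turn about z gives the same grasp; the last joint's range is limited). The gripper opens to 93 mm and grips with 3 to 60 N. Pads are 15 mm wide; open, the fingers measure 128 mm over their backs; the gripper's body (75 mm by 188 mm) begins 65 mm behind the grasp point.
Start: joints at [1.119, 0.599, -0.003, 1.599, 0.002, 0.943, -0.08], TCP at [0.265, -0.675, 0.219] pointing down, gripper open.
Joint ranges: [-2.57, 2.57], [-0.35, 1.97], [-1.29, 1.29], [0.11, 2.56], [-1.05, 4.19], [0.11, 1.86], [-2.63, 2.63]. Speed limits (rad/s): [2.22, 2.22, 3.01, 3.01, 3.14, 3.14, 3.14].

### API

Orientations are given as a rotation vector (axis times angle).
In Python, from cell import ctrl, eyes, job gives the robot as it stands.
- The arm moves only by the shell command python3 -m jog 'ROWS' [OPENING] [FORCE]. ROWS is text: rows parted by semicolons, each of 4 numbers parted by spaces: the shift along the tool's x, y, z in m, then the turn about the tool's z in degrees. A call has exactly 10 rows; each row shifts and turns the commanded pose from where the row before left it, along the tool's axes as they then stand; what a row does not reach is not made up. A row lasts 1/12 s, in which the tool goes at most 41.7 mm and 7.16 degrees, less where a joint would pass 70% of its speed; a pose out of reach is approached as far as the arm can. A call with a gripper value outside its range is refused whole. OPENING is the closure in counts, from 0 (fully open) to 255 (shut), set as the call begins (- or left out, the last holds). The fingers move at their own pace and stop on an object; FORCE is the grip in N (left out, the last holds). Time passes only in rows, so rows that do not move let the fingers close, or fill a call up. It gives the time, the measured TCP pose, the force and the opening at its end, in the units of the state.
- ctrl.observe(): the state, without advancing time (a new reading comes with each control period).
- eyes.capture(name): name is "side" or "top"; returns a dict with "image" (400x640x3 uint8, blue, green, red), "fovy" (degrees; the focal length in pixels is half the picture's height over the tangent of half this angle, whatever the lens; pixels are square), "cx", "cy" (the principal point, pixels), "position" and "orientation" of the camera in the world. Camera axes: x right, y up, looking along -z (the intrinsics and any distortion apply to the point x, -y, -z); pixel columns grow to the right and rows downward; lengths in m; the calibration is good to about 2 mm. A picture is of the moment at which its call begins. There is no depth.
- job.sign_off(): hands the job in, once; it reports no verdict.
The state is a dict: "t": time; "qpos": joint angles; "dq": joint speeds; "joint_efforts": joint torques, N m; "position": TCP position; "eef_rot": TCP orientation; "contact_force": force on the tool from outside, world axes, zero at the start; "moment": the same for the moment, N m; "finger_gap": finger opening in m.
Only numpy, scipy, OpenCV 4.12 (cv2) and the standard library are available. Lean on these libraries where they do the work, as an engineer would, in place of code of your own. Each camera call takes 0.05 s, during which the arm holds its last target. There are 200 camera calls.

## Working session

There is one attempt and no reset: what is moved stays moved. The work goes in short steps, Python scripts to look and compute and a shell command to move; the robot and the scene stay as the last step left them, time stands still between calls to the robot, and variables do not carry over. Pictures are saved under pics/ and viewed, about 8 in all and at most 12, crops included, and the job is handed in when it is done.

```bash
ls; mkdir -p pics
python3 - <<'E'
from cell import ctrl, eyes, job
import cv2,numpy as np
for n in("top","side"):
    c=eyes.capture(n); cv2.imwrite(f"pics/{n}0.png",c["image"])
    print({k:v for k,v in c.items() if k!="image"})
s=ctrl.observe();print(s)
E
```

```text
pics
{'fovy': 53.87941086931644, 'cx': 323.3286294974577, 'cy': 194.92695571535293, 'position': array([0.45779229, 0.00236546, 1.44097712]), 'orientation': array([ 0.11484889, -0.10607858, -1.5884102 ])}
{'fovy': 52.54952152520549, 'cx': 318.83961542182004, 'cy': 200.02840165862196, 'position': array([0.37470094, 1.08301748, 0.94772252]), 'orientation': array([ 0.1412253 , -1.2758852 , -2.60919298])}
{'t': 0.1, 'qpos': array([ 1.11932256,  0.60004251, -0.0025122 ,  1.60003016,  0.00182506,
        0.94290518, -0.07979973]), 'dq': array([ 0.0013305 , -0.00119021,  0.00151775, -0.00088735,  0.00151069,
        0.00100971,  0.00028009]), 'joint_efforts': array([ 5.32621008e-03, -7.66556740e+01,  1.50145311e+00, -2.52937782e+01,
       -5.24220883e-02,  1.36163965e-02,  8.31966918e-05]), 'position': array([ 0.26520129, -0.67429532,  0.21785572]), 'eef_rot': array([-3.08528734e+00, -5.85082008e-01,  6.59529919e-04]), 'contact_force': array([ 0.73538103,  0.37498095, -0.32410282]), 'moment': array([-0.02232795, -0.05565603,  0.06487427]), 'finger_gap': 0.09294023834621776}
```

View pics/top0.png

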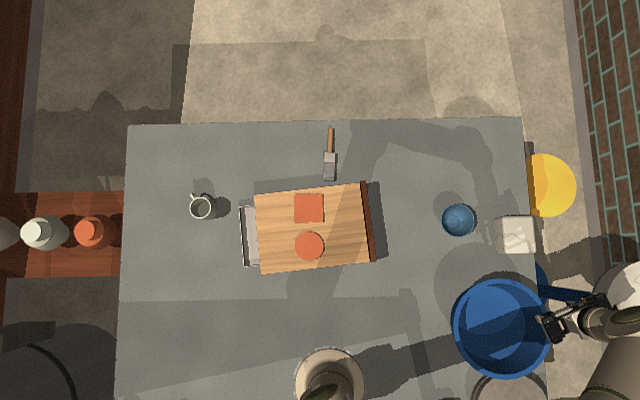

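View pics/side0.png

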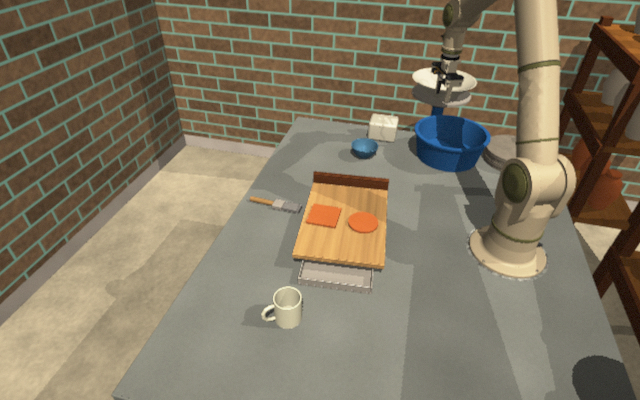

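The top view has +x up and +y to the left. It shows the open end with the tray at the left (col ~257), the end board at the right (~370), the square tile in the far lane at about (308,207) and the round tile at (309,246). The side view agrees. Next I measure.

```bash
cat > h.py <<'E'
import cv2,numpy as np
from scipy.spatial.transform import Rotation as R
from cell import ctrl,eyes,job
def ray(c,px,z):
    px=np.atleast_2d(np.array(px,float)); f=200/np.tan(np.radians(c["fovy"]/2))
    d=np.c_[(px[:,0]-c["cx"])/f,-(px[:,1]-c["cy"])/f,-np.ones(len(px))]
    d=R.from_rotvec(c["orientation"]).apply(d); p=c["position"]
    return p+d*((z-p[2])/d[:,2])[:,None]
def masks(c):
    hsv=cv2.cvtColor(c["image"],cv2.COLOR_BGR2HSV); h,s,v=cv2.split(hsv)
    t=((h<11)&(s>165)&(v>120)).astype(np.uint8)*255
    w=((h>=5)&(h<25)&(s>60)&(v>120)).astype(np.uint8)*255
    return t,w|t
def big(m,box,n):
    k=np.zeros_like(m);x0,y0,x1,y1=box;k[y0:y1,x0:x1]=m[y0:y1,x0:x1]
    cs=cv2.findContours(k,cv2.RETR_EXTERNAL,cv2.CHAIN_APPROX_NONE)[0]
    return sorted(cs,key=cv2.contourArea)[::-1][:n]
BOX={"top":(235,175,385,290),"side":(285,170,400,285)}
def measure(n):
    c=eyes.capture(n); t,w=masks(c); out={}
    for k in big(t,BOX[n],2):
        P=ray(c,k[:,0],.07)[:,:2].astype(np.float32)*1000
        print(n,"tile",cv2.minAreaRect(P),"circ",cv2.minEnclosingCircle(P), "area",cv2.contourArea(P))
    k=cv2.morphologyEx(w,cv2.MORPH_CLOSE,np.ones((5,5)))
    k=big(k,BOX[n],1)[0]; q=ray(c,k[:,0],.06)[:,:2].astype(np.float32)*1000
    print(n,"ledge",cv2.minAreaRect(q),cv2.boxPoints(cv2.minAreaRect(q)).round(0).tolist())
    return c
E
python3 - <<'E'
from h import *
for n in("top","side"):
    c=measure(n);t,w=masks(c);x0,y0,x1,y1=BOX[n]
    o=np.hstack([c["image"][y0:y1,x0:x1],cv2.merge([t,w,w])[y0:y1,x0:x1]])
    cv2.imwrite(f"pics/m_{n}.png",cv2.resize(o,None,fx=2.5,fy=2.5))
E
```

```text
top tile ((562.65283203125, 81.10523223876953), (28.737464904785156, 6.3045334815979), 79.3680419921875) circ ((564.6246337890625, 80.73509216308594), 14.414472579956055) area 30.439267242792994
top tile ((562.126953125, 44.135459899902344), (24.427221298217773, 3.4895081520080566), 88.82469940185547) circ ((562.1271362304688, 44.135459899902344), 12.337689399719238) area 24.339649002300575
top ledge ((538.5816040039062, 52.289215087890625), (281.8930969238281, 386.8857727050781), 5.5554280281066895) [[380.0, 231.0], [417.0, -154.0], [698.0, -127.0], [660.0, 258.0]]
side tile ((487.7216796875, 107.87933349609375), (6.0534467697143555, 23.132244110107422), 66.93086242675781) circ ((488.1148681640625, 108.80265808105469), 11.56623363494873) area 54.20639215502888
side tile ((575.02490234375, 112.76815795898438), (16.124895095825195, 4.900138854980469), 15.477800369262695) circ ((575.024658203125, 112.76869201660156), 8.426430702209473) area 47.981425130041316
side ledge ((536.912109375, 61.63749694824219), (282.7705383300781, 398.9801025390625), 5.52428674697876) [[377.0, 247.0], [415.0, -151.0], [697.0, -123.0], [658.0, 274.0]]
```

View pics/m_top.png

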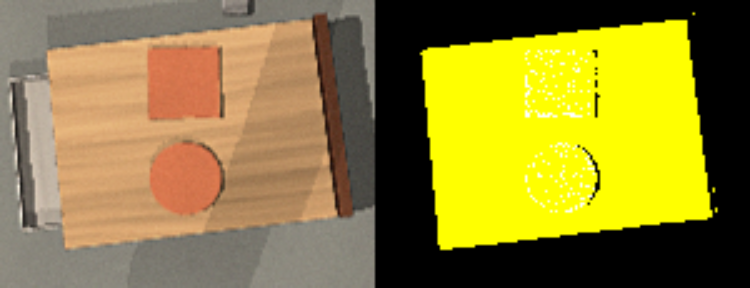

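The crop shows the ledge mask is clean (281.9 x 387, with a few stray pixels), but the tile threshold is too tight. I'll fix the tile threshold and trim the ledge mask.

```bash
python3 - <<'E'
from h import *
c=eyes.capture("top");h=cv2.cvtColor(c["image"],cv2.COLOR_BGR2HSV)
for p in((308,207),(300,200),(309,246),(280,230),(345,230),(330,205)):print(p,h[p[1],p[0]])
c=eyes.capture("side");h=cv2.cvtColor(c["image"],cv2.COLOR_BGR2HSV)
for p in((323,215),(362,222),(340,250),(345,195),(340,263),(340,183)):print(p,h[p[1],p[0]])
E
sed -i 's/t=((h<11)&(s>165)&(v>120))/t=((h<11)\&(s>140)\&(v>120))/; s/k=cv2.morphologyEx(w,cv2.MORPH_CLOSE,np.ones((5,5)))/k=cv2.morphologyEx(cv2.morphologyEx(w,cv2.MORPH_CLOSE,np.ones((5,5))),cv2.MORPH_OPEN,np.ones((7,7)))/' h.py
python3 -c "
from h import *
measure('top');measure('side')"
```

```text
(308, 207) [  9 161 217]
(300, 200) [  9 163 217]
(309, 246) [  9 164 214]
(280, 230) [ 15 121 221]
(345, 230) [ 15 130 167]
(330, 205) [ 16 118 222]
(323, 215) [ 11 191 230]
(362, 222) [ 11 193 230]
(340, 250) [ 17 139 218]
(345, 195) [ 17 144 203]
(340, 263) [ 16 118 134]
(340, 183) [ 11 174  79]
top tile ((608.3378295898438, 62.85609436035156), (98.61717224121094, 95.12422180175781), 88.8255844116211) circ ((606.539306640625, 61.297691345214844), 66.13531494140625) area 8962.796613578394
top tile ((474.50872802734375, 61.19618225097656), (96.8931884765625, 95.97416687011719), 88.86192321777344) circ ((474.7729187011719, 61.831241607666016), 49.635009765625) area 7204.444280674346
top ledge ((538.66552734375, 52.265228271484375), (281.9180603027344, 386.9073181152344), 5.531276226043701) [[380.0, 231.0], [417.0, -154.0], [698.0, -127.0], [660.0, 258.0]]
side tile ((474.85113525390625, 112.2349853515625), (39.78755187988281, 8.126740455627441), 0.01662522368133068) circ ((474.85174560546875, 110.096923828125), 19.9868221282959) area 46.01234049187042
side tile ((469.59967041015625, 77.80770874023438), (17.25102424621582, 7.512033939361572), 50.293113708496094) circ ((466.71014404296875, 80.20724487304688), 8.625612258911133) area 16.224354587262496
side ledge ((536.9879760742188, 61.237335205078125), (282.72021484375, 398.39739990234375), 5.594630241394043) [[377.0, 246.0], [416.0, -151.0], [697.0, -123.0], [658.0, 273.0]]
```

The tile measures 98 x 95 plus about a pixel, which matches 100 mm. The ledge yaw is 5.5° and its centre is about (538.5, 54) mm. In the ledge frame the tile sits at x ≈ +70, y ≈ +2 mm, turned −6.7° relative to the ledge. I'll turn the tool so its y follows ledge x (about −74°), close the fingers to a ~45 mm gap, and approach behind the tile.

```bash
python3 -m jog '0 0 0 -7;0 0 0 -7;0 0 0 -7;0 0 0 -7;0 0 0 -7;0 0 0 -7;0 0 0 -7;0 0 0 -7;0 0 0 -7;0 0 0 -7' 130 10; python3 -m jog '0 0 0 -4;0 0 0 0;0 0 0 0;0 0 0 0;0 0 0 0;0 0 0 0;0 0 0 0;0 0 0 0;0 0 0 0;0 0 0 0'
cat >> h.py <<'E'
C=np.array([.5385,.054]);A=np.radians(5.53)
def tool():
    s=ctrl.observe();m=R.from_rotvec(s["eef_rot"]).as_matrix()
    X=np.array([np.cos(A),np.sin(A)]);U=np.array([-X[1],X[0]]);p=s["position"];d=p[:2]-C
    print("t",s["t"],"pos",p.round(4),"ledge xy",(d@X).round(4),(d@U).round(4),"tool y ang",np.degrees(np.arctan2(m[1,1],m[0,1])).round(2),"zaxis",m[:,2].round(4),"gap",s["finger_gap"],"F",s["contact_force"].round(1))
    for sx,sy in((.070,-.100),):
        g=np.r_[C+sx*X+sy*U,.12];print("shift in tool axes",(m.T@(g-p)).round(4))
E
python3 -c "
from h import *
tool()"
```

```text
t: 1.23
position: [0.2653, -0.6747, 0.2186]
eef_rot: [-2.186, -2.256, 0.0]
contact_force: [-0.1, 0.4, 0.1]
finger_gap: 0.0454
t: 2.07
position: [0.2655, -0.6746, 0.2186]
eef_rot: [-2.113, -2.325, 0.0]
contact_force: [0.5, -0.1, -0.4]
finger_gap: 0.0454
t 2.0667 pos [ 0.2655 -0.6746  0.2186] ledge xy -0.342 -0.6989 tool y ang 5.47 zaxis [-1.e-04 -0.e+00 -1.e+00] gap 0.04542149581589144 F [ 0.5 -0.1 -0.4]
shift in tool axes [0.5994 0.4114 0.0986]
```

```bash
python3 -m jog '.03 .0205 0 0;.03 .0205 0 0;.03 .0205 0 0;.03 .0205 0 0;.03 .0205 0 0;.03 .0205 0 0;.03 .0205 0 0;.03 .0205 0 0;.03 .0205 0 0;.03 .0205 0 0' >/dev/null;  python3 -m jog '.03 .0205 0 0;.03 .0205 0 0;.03 .0205 0 0;.03 .0205 0 0;.03 .0205 0 0;.03 .0205 0 0;.03 .0205 0 0;.03 .0205 0 0;.03 .0205 0 0;.03 .0205 0 0'
python3 -c "
from h import *
tool()"
```

```text
t: 3.73
position: [0.617, -0.0366, 0.2188]
eef_rot: [2.113, 2.325, 0.0]
contact_force: [0.2, -1.2, 0.4]
finger_gap: 0.0454
t 3.7333 pos [ 0.617  -0.0366  0.2188] ledge xy 0.0694 -0.0977 tool y ang 5.47 zaxis [ 3.e-04 -2.e-04 -1.e+00] gap 0.045384875423850606 F [ 0.2 -1.2  0.4]
shift in tool axes [-0.0022  0.0006  0.0988]
```

Now I descend to z = 0.08, check the view, then go to 0.0645.

```bash
python3 -m jog '0 0 .02 0;0 0 .02 0;0 0 .02 0;0 0 .02 0;0 0 .02 0;0 0 .02 0;0 0 .018 0;0 0 0 0;0 0 0 0;0 0 0 0'
python3 - <<'E'
from h import *
tool()
c=eyes.capture("side");cv2.imwrite("pics/s1.png",cv2.resize(c["image"][120:300,240:480],None,fx=3,fy=3))
E
```

```text
t: 4.57
position: [0.6168, -0.0381, 0.0815]
eef_rot: [2.112, 2.325, 0.001]
contact_force: [0.2, -0.9, 0.0]
finger_gap: 0.0452
t 4.5667 pos [ 0.6168 -0.0381  0.0815] ledge xy 0.0691 -0.0993 tool y ang 5.48 zaxis [ 9.e-04  1.e-04 -1.e+00] gap 0.04517412159213666 F [ 0.2 -0.9  0. ]
shift in tool axes [-0.0007  0.0009 -0.0385]
```

View pics/s1.png

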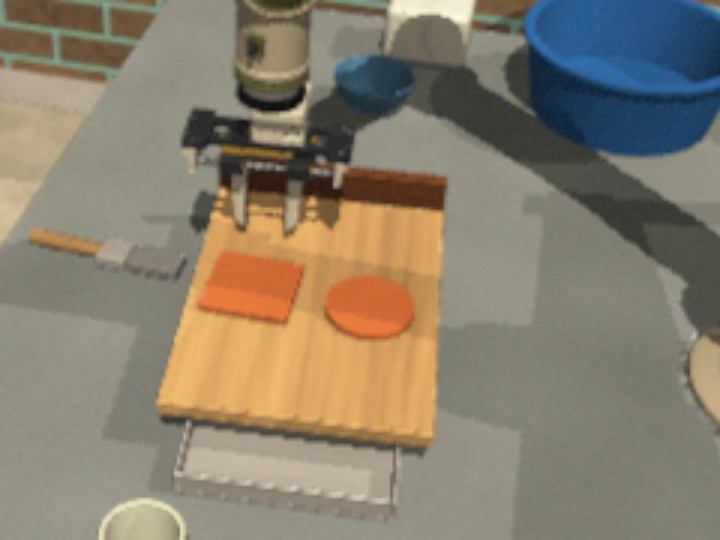

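The picture shows both fingertips at crop (238,225) and (290,230), behind the square tile at (250,287), in its lane and clear of the round tile (370,307). I descend and start the push.

```bash
python3 -m jog '0 0 .006 0;0 0 .006 0;0 0 .0045 0;0 0 0 0;.008 .0003 0 0;.008 .0003 0 0;.008 .0003 0 0;.005 0 0 0;.003 0 0 0;.003 0 0 0'
python3 -m jog '.005 0 0 0;.005 0 0 0;.005 0 0 0;.005 0 0 0;.005 0 0 0;.005 0 0 0;.005 0 0 0;.005 0 0 0;.005 0 0 0;.005 0 0 0'
python3 - <<'E'
from h import *
tool()
c=eyes.capture("side");cv2.imwrite("pics/s2.png",cv2.resize(c["image"][120:300,240:480],None,fx=3,fy=3))
E
```

```text
t: 5.45
position: [0.6138, -0.0026, 0.0642]
eef_rot: [2.112, 2.326, 0.0]
contact_force: [0.8, 0.3, -0.2]
finger_gap: 0.0459
t: 6.28
position: [0.609, 0.0468, 0.0641]
eef_rot: [2.113, 2.325, -0.0]
contact_force: [0.7, -3.2, 2.0]
finger_gap: 0.0457
t 6.2833 pos [0.609  0.0468 0.0641] ledge xy 0.0695 -0.014 tool y ang 5.47 zaxis [-0.e+00 -2.e-04 -1.e+00] gap 0.04566617398321238 F [ 0.7 -3.2  2. ]
shift in tool axes [-0.086   0.0006 -0.0559]
```

View pics/s2.png

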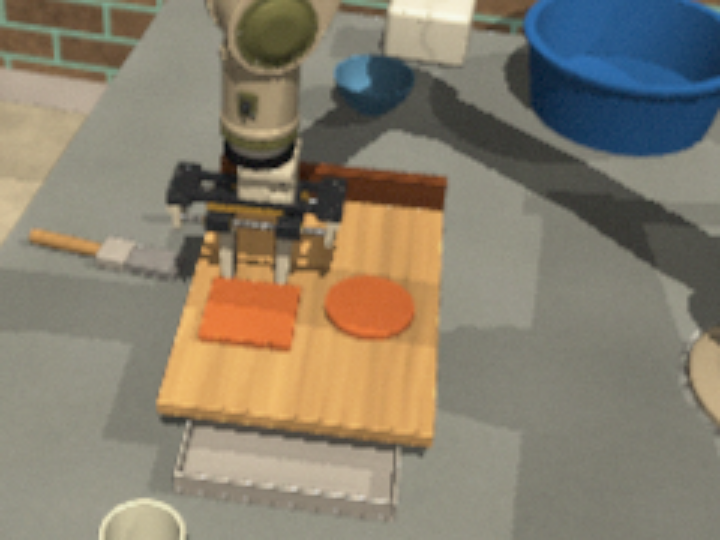

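The tile, now at crop (250,313), is against both fingertips, square to the ledge and flat; the round tile hasn't moved. I push on about 105 mm, then measure.

```bash
python3 -m jog '.006 0 0 0;.006 0 0 0;.006 0 0 0;.006 0 0 0;.006 0 0 0;.006 0 0 0;.006 0 0 0;.006 0 0 0;.006 0 0 0;.006 0 0 0'
python3 -m jog '.006 0 0 0;.006 0 0 0;.006 0 0 0;.006 0 0 0;.006 0 0 0;.005 0 0 0;.004 0 0 0;.003 0 0 0;.003 0 0 0;0 0 0 0'
python3 - <<'E'
from h import *
tool()
c=eyes.capture("side");cv2.imwrite("pics/s3.png",cv2.resize(c["image"][140:300,240:480],None,fx=3,fy=3))
c=measure("top");cv2.imwrite("pics/t3.png",cv2.resize(c["image"][160:300,220:400],None,fx=4,fy=4))
E
```

```text
t: 7.17
position: [0.6032, 0.1068, 0.0641]
eef_rot: [-2.113, -2.325, 0.0]
contact_force: [0.0, -2.7, 1.5]
finger_gap: 0.0457
t: 8.0
position: [0.5989, 0.1518, 0.0641]
eef_rot: [-2.112, -2.325, -0.001]
contact_force: [0.2, -0.2, -0.0]
finger_gap: 0.0456
t 8.0 pos [0.5989 0.1518 0.0641] ledge xy 0.0696 0.0916 tool y ang 5.51 zaxis [ 0.e+00  6.e-04 -1.e+00] gap 0.045607880770634254 F [ 0.2 -0.2 -0. ]
shift in tool axes [-0.1915  0.0005 -0.056 ]
top tile ((566.0296020507812, 238.19479370117188), (57.277774810791016, 38.73508834838867), 5.483322620391846) circ ((566.1735229492188, 237.9027557373047), 33.94681167602539) area 1260.3279036087915
top tile ((503.0866394042969, 23.614721298217773), (10.802108764648438, 3.0950937271118164), 25.607467651367188) circ ((502.7523193359375, 24.31222152709961), 5.456340312957764) area 11.954365005280124
top ledge ((521.7259521484375, 63.63136291503906), (436.1708984375, 387.0494689941406), 88.89311981201172) [[324.0, -151.0], [711.0, -158.0], [719.0, 278.0], [332.0, 285.0]]
```

View pics/t3.png

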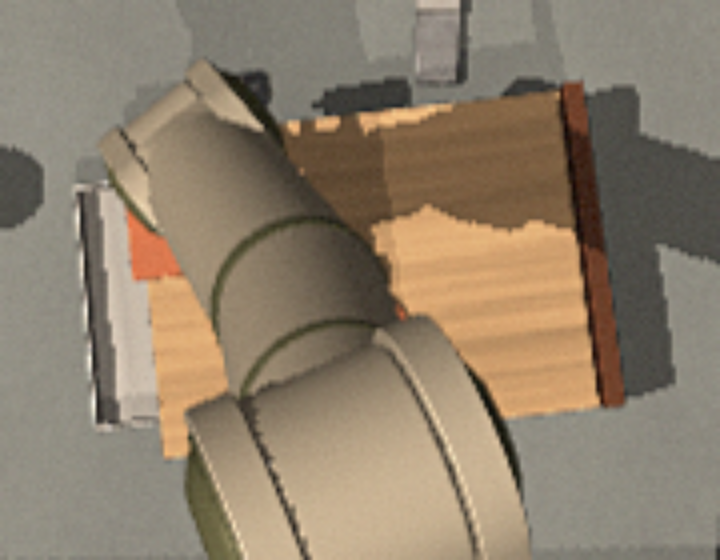

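The arm hides most of the tile. Its leading edge (crop col ~127) is past the ledge end (col ~145), an overhang of about 10–13 mm. I push another 22 mm, back off, lift, and measure unobstructed.

```bash
python3 -m jog '.003 0 0 0;.004 0 0 0;.004 0 0 0;.004 0 0 0;.003 0 0 0;.002 0 0 0;.002 0 0 0;0 0 0 0;0 0 0 0;0 0 0 0'
python3 -m jog '-.005 0 0 0;-.01 0 0 0;-.01 0 0 0;-.005 0 0 0;0 0 -.015 0;0 0 -.02 0;0 0 -.02 0;0 0 -.02 0;0 0 -.02 0;0 0 -.02 0'
python3 -m jog '-.035 0 0 0;-.035 0 0 0;-.035 0 0 0;-.035 0 0 0;-.035 0 0 0;-.035 0 0 0;-.035 0 0 0;-.035 0 0 0;-.035 0 0 0;-.035 0 0 0'
python3 - <<'E'
from h import *
tool()
c=eyes.capture("side");cv2.imwrite("pics/s4.png",cv2.resize(c["image"][140:300,240:480],None,fx=3,fy=3))
c=measure("top");cv2.imwrite("pics/t4.png",cv2.resize(c["image"][160:300,220:400],None,fx=4,fy=4))
E
```

```text
t: 8.93
position: [0.597, 0.173, 0.0642]
eef_rot: [-2.113, -2.325, -0.001]
contact_force: [0.0, 0.5, 0.4]
finger_gap: 0.0456
t: 9.77
position: [0.5998, 0.1418, 0.1801]
eef_rot: [2.114, 2.324, -0.0]
contact_force: [0.6, 0.7, 0.3]
finger_gap: 0.0455
t: 10.6
position: [0.6325, -0.2083, 0.1791]
eef_rot: [2.114, 2.324, -0.001]
contact_force: [1.3, -0.1, -0.4]
finger_gap: 0.0456
t 10.6 pos [ 0.6325 -0.2083  0.1791] ledge xy 0.0683 -0.2702 tool y ang 5.41 zaxis [-2.e-04 -2.e-04 -1.e+00] gap 0.045567637955781365 F [ 1.3 -0.1 -0.4]
shift in tool axes [0.1702 0.0013 0.0591]
top tile ((586.0927124023438, 232.5133056640625), (98.61752319335938, 98.48272705078125), 5.203387260437012) circ ((584.9817504882812, 233.2762451171875), 66.70059967041016) area 8885.050105243921
top tile ((474.54168701171875, 62.92169952392578), (93.43433380126953, 95.9744873046875), 88.88228607177734) circ ((474.4889831542969, 61.9227180480957), 49.471797943115234) area 7145.183462566405
top ledge ((536.96875, 69.78663635253906), (281.9180603027344, 424.1905822753906), 5.531276226043701) [[376.0, 267.0], [417.0, -155.0], [698.0, -128.0], [657.0, 294.0]]
```

View pics/t4.png

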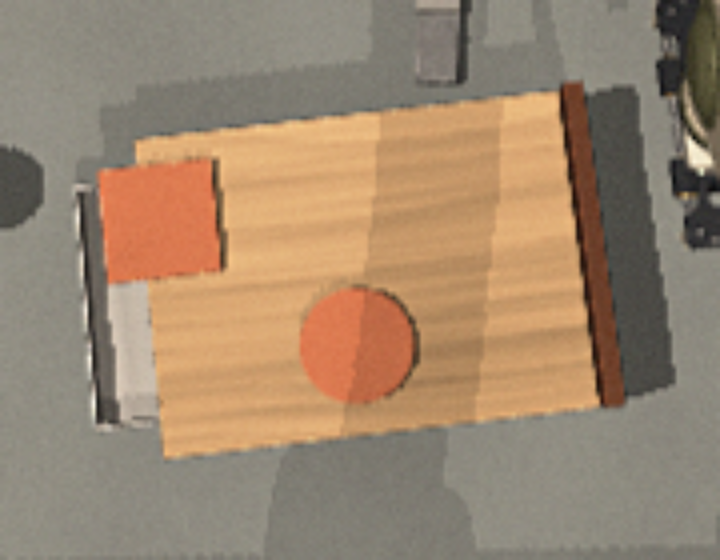

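View pics/s4.png

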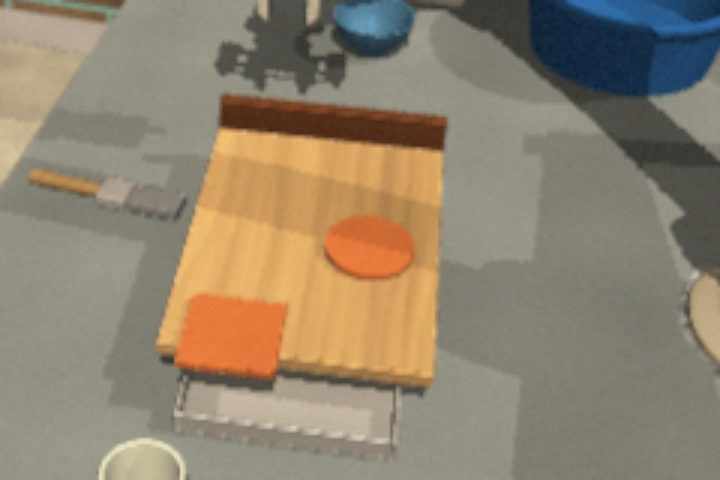

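The tile is flat and square to the ledge: 5.2° yaw against the ledge's 5.5°. Its centre is 171–173 mm along the ledge y, an overhang of about 31–33 mm. The round tile hasn't moved and the arm is clear, so I hand in.

```bash
python3 -m jog '0 0 0 0;0 0 0 0;0 0 0 0;0 0 0 0;0 0 0 0;0 0 0 0;0 0 0 0;0 0 0 0;0 0 0 0;0 0 0 0' && python3 -c "
from cell import job
print(job.sign_off())"
```

```text
t: 11.53
position: [0.6332, -0.2054, 0.1791]
eef_rot: [-2.113, -2.325, 0.0]
contact_force: [-1.0, 0.9, 0.1]
finger_gap: 0.0455
the job is handed in; nothing more can be done
None
```

I pushed the square tile along the far lane with both fingertips, backed off and lifted clear, and handed the job in at about 11.5 s of the 43 s allowed. The sign-off reported no verdict, so these are my own checks.

- **Tile position:** the last top view puts its centre about 173 mm from the ledge's centre along the ledge. From the tool position at the end of the push I get about 170.5 mm. Both are inside the 162–185 mm window and mean about 31–33 mm of overhang.
- **Tile attitude:** it is about 0.3° off square to the ledge. It looks flat in both views and is about 65 mm off the mid-line.
- **Other things:** the round tile's measured centre moved under 1 mm. I did not measure the mug, bowl and brush again; in the last pictures the brush and what shows of the mug and bowl look undisturbed, and the arm did not go near them. The highest force I saw at the end of a move was about 4 N.
- **Disagreement:** the ledge's length came out as 387 mm in the top view instead of 380 mm. This leaves the tile position uncertain by about 1–3 mm, well within the margin.

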